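Slide the paint tin home along the fence and lock it in with the collar

ROBOT

A 6-joint arm with a two-finger parallel gripper is mounted at the origin on a cart in front of the work surface, level with it; the furniture and walls round the work are solid. World frame = base frame: x ahead of the robot, y to its left, z up, the work surface at z = 0. Lengths are in mm, angles in rad, forces in N, time in s.
With the tool pointing down it reaches from about 275 to 1000 mm from the base axis. Payload 8.4 kg.
Tool frame: the origin (TCP) lies midway between the tips of the shut fingers; the grasp point (between the pads) lies r.grasp_offset behind it (r.grasp_offset is the distance from the TCP to the grasp point, in mm); z points along the fingers, y is the direction in which the jaws open and shut (so a half turn about z gives the same grasp; the last joint's range is limited). The gripper opens to 85 mm and grips with 20 to 120 N. Pads are 22 mm wide; open, the fingers measure 114 mm over their backs; the gripper's body (76 mm by 85 mm) begins 54 mm behind the grasp point. The pads swing forward as they close: fully open they stand 13 mm farther back than shut.
Start: joints at [-1.213, 0.353, 1.633, -0, 1.155, -0.002], TCP at [220.053, -584.983, 231.281] pointing down, gripper open.
Joint ranges: [-2.63, 2.63], [-0.92, 2.1], [0.06, 2.66], [-1.3, 4.44], [0, 2.69], [-3.02, 3.02]. Speed limits (rad/s): [2.22, 2.22, 2.79, 3.14, 3.14, 3.14].

INTERFACE

Orientations are given as [roll, pitch, yaw] about the fixed x, y, z axes, in that order (R = Rz(yaw) Ry(pitch) Rx(roll)).
In Python, from rig import r gives the robot as it stands.
- The arm moves only by the tool jog_arm, never from a script. Its argument "series" is a list that holds one entry, the list of rows, each a list of 7 numbers: the shift along the tool's x, y, z in cm, then the turn, a rotation vector about the tool's x, y, z in degrees, then the finger opening in cm, from 0 to 8.54. A call has 1 to 5 rows; each row is the pose to reach, as a shift and turn from the pose commanded when the call began, along the tool's axes at that moment; what a row does not reach only later rows make up. A row lasts 1/8 s, in which the tool goes at most 62.5 mm and 10.7 degrees, less where a joint would pass 70% of its speed; a pose out of reach is approached as far as the arm can. A call with a gripper value outside its range is refused whole. The fingers move at their own pace and stop on an object; "newtons" is the grip in N (left out, the last holds). Time passes only in rows, so rows that repeat a pose let the fingers close. It gives the time, the measured TCP pose, the force and the opening at its end, in the units of the state.
- r.sense(): the state, without advancing time (a new reading comes with each control period).
- r.grab_frame(name): name is "scene" or "top"; returns the picture (384x512x3 uint8, red, green, blue); there is no depth.
- r.calibration(name): a dict with "mtx" (3x3 intrinsics, pixels), "origin" and "attitude" of the camera in the world. Camera axes: x right, y down, z forward; pixel columns grow to the right and rows downward; lengths in mm; the calibration is good to about 2 mm. A picture is of the moment at which its call begins. calibration takes no time and is no camera call.
- r.sign_off(): hands the job in, once; it reports no verdict.
The state is a dict: "clock": time; "qpos": joint angles; "qvel": joint speeds; "joint_efforts": joint torques, N m; "eef_pos": TCP position; "tcp_rot": TCP orientation; "contact_force": force on the tool from outside, world axes, zero at the start; "wrist_torque": the same for the moment, N m; "opening": opening from 0.0 (shut) to 1.0 (fully open).
Only numpy, scipy, OpenCV 4.12 (cv2) and the standard library are available. Lean on these libraries where they do the work, as an engineer would, in place of code of your own. Each camera call takes 0.05 s, during which the arm holds its last target.

TASK

Get the paint tin ready for opening in the wooden jig: slide it upright along the fence, without lifting it off the board or letting it wander from the fence, until it is fully home against the end stop. Then lock it there by slipping the steel collar, wide end down, over the upright stud behind the tin until it sits flat on the board. Do not disturb the jar, the tape measure or the wood block.

Things in the scene. Friction and masses are not known exactly. Their poses are not given: they have to be found in the camera images.
- jig: The jig, fixed: plywood board 270 (x) x 360 (y) x 12 mm with a wooden fence, end stop, cheek and a steel stud. Origin: centre of its underside; z up, own x to the far edge, own y along the lane towards the end stop. 'Jig x, y' below are in this frame, in mm. The board in front of the lane is bare.
- fence (a point): Middle of the foot of the fence's working face (jig x 100, y 0, on the board's top, 12 above the jig's origin). The straight wooden fence runs along the far side from jig y -165 to 165, is 18 thick and 40 high above the board; its face looks to -x, to the robot. Axes as the jig's.
- stop (a point): Foot of the end stop's face, in the middle of the bay (jig x 61.3, y 150, on the board's top). The wooden end stop, 60 high, 18 thick, closes the lane at its +y (left) end, jig x 8 to 100. A low cheek (30 high, jig x 10 to 20, y 105 to 150) stands opposite the fence beside it, so the bay is 80 wide. Axes as the jig's.
- bay (a point): Point on the board's top (12 above the jig's origin) where the middle of the tin's base is when the tin touches both the fence and the end stop: jig x = 61.3, y = 111.3. Axes as the jig's.
- stud_foot (a point): Foot of the fixed upright steel stud, at jig x 6, y 58.3 on the board's top (12 above the jig's origin). The stud is 16 mm in diameter and 50 mm tall, its top 8 mm tapering to 8 mm diameter. Axes as the jig's.
- tin: Round paint tin standing on the board near the fence (gap up to 5 mm), 100 to 200 mm short of its home; 77.4 mm in diameter, 77 high, too wide for most grippers; 0.35 to 0.7 kg, slides with friction. Origin: centre of its base, z up. Its lid does not open. Pushed below half its height it slides and does not tip.
- collar: Loose steel collar standing on the board in front of the lane, wide end down, 0.25 kg: flange 64 mm diameter, 24 high; above it a neck 38 mm diameter (the grip); 74 high in all; 20 mm bore right through. Origin: centre of its underside on the bore's axis, z up. Seated on the stud, it clears a tin that is home by 6 mm and bars its way back; a tin well short of home blocks it.
- jar_nails: Bystander: small jar of nails with a white lid, 48 mm in diameter, 76 mm high, standing on the table behind the fence. Origin: centre of its base.
- block: Bystander: pine off-cut 45 x 90 x 38 mm lying on the table to the right of the jig, nearer the robot. Origin: centre of its underside.
- tape_measure: Bystander: yellow tape measure 36 x 77 x 62 mm standing on the table to the right of the jig. Origin: centre of its underside.
Mind the look-alikes: they are no part of the job. What is shaped like the collar but pink is not meant. Leave any blue look-alike of the tin alone.

How it is judged (in metres and radians):
On the way, in this order (a step that is already met when the one before it is completed fails the run):
1. the tin is home against the end stop and the fence (horizontal distance between tin and bay below 0.006 m and angle between tin's own z axis and vertical below 0.05 rad), for 0.2 s.
2. the collar sits flat on the board, over the stud (horizontal distance between collar and stud_foot below 0.004 m and z of collar in the frame of stud_foot below 0.003 m and angle between collar's own z axis and vertical below 0.06 rad), for 0.2 s.
At the end, for the whole second after the job is handed in: The tin stands upright (within 0.05 rad), its base within 6 mm of the home point; the collar is over the stud (axis within 4 mm of the stud's), wide end down and within 3 mm of the board, level within 0.06 rad; both at rest (all of step 1 and all of step 2 and linear speed of each of tin, collar below 0.01 m/s); the robot touches nothing.
It fails at once if the tin is tipped by more than 0.2 rad (angle between tin's own z axis and vertical above 0.2 rad).
It fails at once if the tin is lifted more than 10 mm off the board (z of tin in the frame of bay above 0.01 m).
It fails at once if the tin wanders more than 15 mm away from the fence (x of tin in the frame of bay below -0.015 m).
It fails at once if the jar, the wood block or the tape measure is moved by more than 20 mm (distance of any of jar_nails, block, tape_measure from where it was at the start of the episode above 0.02 m).
It also fails if it takes over 64 s, if anything falls off the work surface, if the arm or the gripper's body presses on something with over 40 N, if the wrist force passes 120 N, or if a joint passes its speed limit or range.

## Working session

There is one attempt and no reset: what is moved stays moved. The work goes in short steps, Python scripts to look and compute and a tool call to move; the robot and the scene stay as the last step left them, time stands still between calls to the robot, and variables do not carry over. Pictures are saved under pics/ and viewed, and the job is handed in when it is done.

Besides the shell and the picture viewer there is one more tool, called after ">>>" as name([rows], argument=value, ...), one row to a line, values as JSON. jog_arm: Moves the arm, as the interface text tells. Its arguments: {"type":"object","properties":{"series":{"type":"array","items":{"type":"array","items":{"type":"array","items":{"type":"number"}}}},"newtons":{"type":"number"}},"required":["series"]}

```bash
mkdir -p pics; ls; python3 - <<'E'
from rig import r
import cv2
s=r.sense();print(s, r.grasp_offset)
for n in("scene","top"):
    c=r.calibration(n);print(n,c)
    cv2.imwrite(f"pics/{n}0.png",cv2.cvtColor(r.grab_frame(n),cv2.COLOR_RGB2BGR))
E
```

```text
pics
{'clock': 0.0, 'qpos': array([-1.21340132e+00,  3.53649570e-01,  1.63412083e+00,  1.43999899e-05,
        1.15522205e+00, -2.40627318e-03]), 'qvel': array([-7.89800729e-04, -9.76807980e-04, -1.76917199e-05, -5.80401599e-04,
       -1.22372101e-03, -1.16750393e-03]), 'joint_efforts': array([-6.85879131e-04, -6.05250335e+01, -3.42065406e+01, -1.09590437e-04,
        9.14760225e-03,  9.08845266e-06]), 'eef_pos': array([ 219.88922895, -584.53322623,  230.56649643]), 'tcp_rot': array([-3.14019289e+00, -1.65344243e-05,  3.59795448e-01]), 'contact_force': array([-0.81888705,  0.11048889,  0.23510232]), 'wrist_torque': array([0.0104425 , 0.06488653, 0.01507818]), 'opening': 0.9977969630779115} 18.700000000000003
scene {'mtx': array([[387.88873386,   0.        , 261.20199296],
       [  0.        , 387.88873386, 192.75561261],
       [  0.        ,   0.        ,   1.        ]]), 'origin': array([-120.99269629, -861.79657262,  525.55278694]), 'attitude': array([-2.06452886, -0.01157438, -0.84564538])}
top {'mtx': array([[440.548047  ,   0.        , 255.20750686],
       [  0.        , 440.548047  , 191.91021628],
       [  0.        ,   0.        ,   1.        ]]), 'origin': array([ 420.37540867, -254.9451822 , 1030.98829794]), 'attitude': array([-3.00640524, -0.03840791, -1.55280238])}
```

View pics/scene0.png

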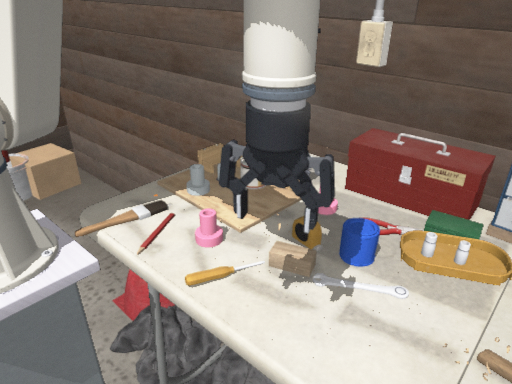

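View pics/top0.png

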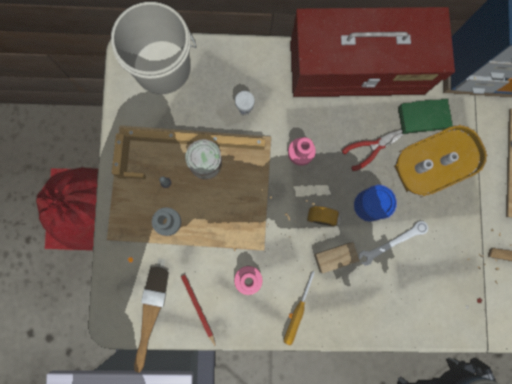

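The top view shows the jig at about (190,188), the tin at (203,157) by the fence and the stud at (165,182). The end stop is on the left at about (123,157). Collar candidates are grey at (165,221) on the board, and pink at (302,150) and (248,280). Only the grey one fits, being steel-coloured and on the board in front of the lane. Tin candidates are silver (203,157) in the lane and blue (375,203), which is the look-alike. The next step is an enlarged crop and the measurements.

```bash
cat > h.py <<'E'
import numpy as np, cv2
from scipy.spatial.transform import Rotation as Ro
from rig import r
def cam(n):
    c=r.calibration(n);return c['mtx'],np.array(c['origin']),Ro.from_euler('xyz',c['attitude']).as_matrix()
def proj(n,P):
    K,o,R=cam(n);q=K@(R.T@(np.array(P,float)-o));return q[:2]/q[2]
def ray(n,uv):
    K,o,R=cam(n);d=R@np.linalg.solve(K,[uv[0],uv[1],1]);return o,d
def onz(n,uv,z):
    o,d=ray(n,uv);return o+d*(z-o[2])/d[2]
def two(uv1,uv2):
    o1,d1=ray('top',uv1);o2,d2=ray('scene',uv2)
    A=np.c_[d1,-d2];t=np.linalg.lstsq(A,o2-o1,rcond=None)[0]
    a=o1+t[0]*d1;b=o2+t[1]*d2;return (a+b)/2,np.linalg.norm(a-b)
def grab(n,f):
    im=cv2.cvtColor(r.grab_frame(n),cv2.COLOR_RGB2BGR);cv2.imwrite(f,im);return im
E
python3 - <<'E'
from h import *
print(proj('scene',[220,-585,231]),proj('top',[220,-585,231]))
for n,uv in dict(tin=(203,157),stud=(165,182),col=(165,221),tl=(118,127),tr=(271,137),bl=(107,240),br=(265,249)).items(): print(n,onz('top',uv,12))
a=cv2.imread('pics/top0.png')[110:260,95:285];b=cv2.imread('pics/scene0.png')[130:260,150:350]
cv2.imwrite('pics/c0.png',cv2.resize(a,None,fx=4,fy=4,interpolation=2)); cv2.imwrite('pics/c1.png',cv2.resize(b,None,fx=4,fy=4,interpolation=2))
E
```

```text
[272.70298454 230.80523649] [422.77615535 369.91028304]
tin [ 639.70913309 -167.33382408   12.        ]
stud [578.1340971  -81.37706915  12.        ]
col [487.51740559 -85.49306145  12.        ]
tl [706.48464889  34.42404286  12.        ]
tr [ 692.48285643 -326.82598107   12.        ]
bl [441.65573128  43.39891143  12.        ]
br [ 427.93175676 -316.49057425   12.        ]
```

View pics/c0.png

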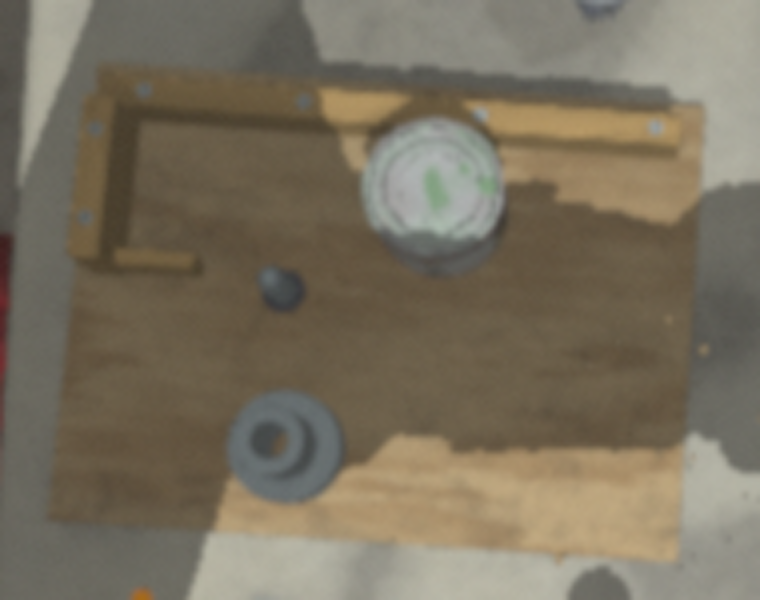

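View pics/c1.png

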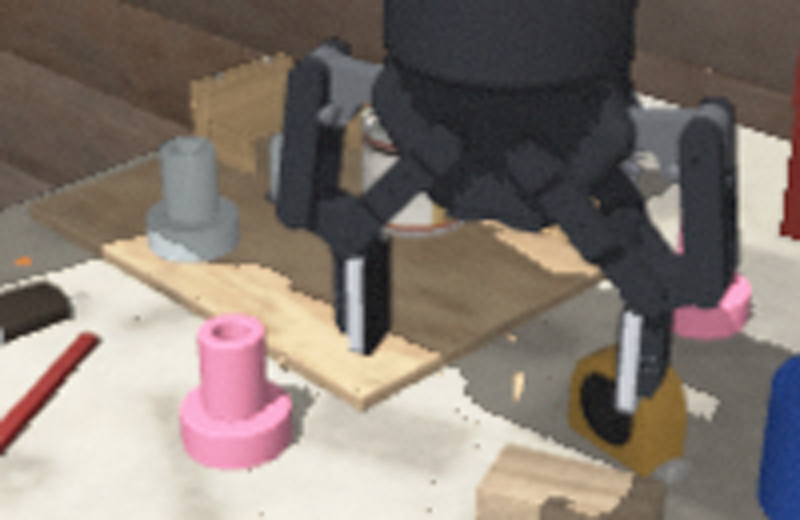

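The crops confirm it: the grey steel collar stands wide end down on the board, with the pink ones off it, and the silver tin is at the fence. The arm hides the lane in the scene view, so I'll move it aside before measuring from both views.

```bash
cat >> h.py <<'E'
def togo(x,y,z,yawdeg):
    """shift in tool cm and rot about tool z (deg) from the measured pose"""
    s=r.sense();R=Ro.from_euler('xyz',s['tcp_rot']).as_matrix()
    d=R.T@(np.array([x,y,z])-s['eef_pos'])/10
    T=Ro.from_euler('xyz',[np.pi,0,np.radians(yawdeg)]).as_matrix()
    rv=np.degrees(Ro.from_matrix(R.T@T).as_rotvec())
    print('t',round(s['clock'],2),'eef',s['eef_pos'].round(1),'yaw',np.degrees(s['tcp_rot']).round(2),'op',round(s['opening'],3),'F',s['contact_force'].round(1));print('shift cm',d.round(2),'rot',rv.round(2))
E
python3 - <<'E'
from h import *
for p in [(600,-500,250),(550,-450,250),(500,-400,250)]: print(p,proj('scene',p),proj('top',p))
togo(600,-500,260,50)
for n in('tin',[630,-180,50]),('stud',[578,-81,62]):print(n[0],proj('scene',n[1]))
E
```

```text
(600, -500, 250) [358.02430784 133.63579882] [374.35287004 155.23798361]
(550, -450, 250) [324.88578079 133.95407223] [347.54823297 181.56113975]
(500, -400, 250) [291.40876959 134.27559656] [320.16264815 208.45480831]
t 0.1 eef [ 219.9 -584.6  230.7] yaw [-179.93   -0.     20.61] op 0.999 F [ 0.4 -0.1 -0.4]
shift cm [38.55  5.46 -2.94] rot [-7.000e-02 -2.000e-02 -2.939e+01]
tin [255.07546265 171.23160211]
stud [218.13285101 163.24296654]
```

>>> jog_arm([
  [[6,1,-0.5,0,0,-6,0],[12,1.5,-1,0,0,-12,0],[18,2.5,-1.5,0,0,-18,0],[24,3.5,-2,0,0,-24,0],[30,4.5,-2.5,0,0,-29,0]],
])

```text
clock: 0.72
eef_pos: [518.4, -520.7, 256.0]
tcp_rot: [-3.141, 0.0, 0.869]
contact_force: [-0.2, -0.9, 0.4]
opening: 0.004
```

```bash
python3 - <<'E'
from h import *
togo(600,-500,260,50)
E
```

```text
t 0.72 eef [ 518.4 -520.7  256. ] yaw [-1.7997e+02  1.0000e-02  4.9800e+01] op 0.004 F [-0.2 -0.9  0.4]
shift cm [ 6.85  4.89 -0.4 ] rot [-0.03  0.   -0.2 ]
```

>>> jog_arm([
  [[4,3,0,0,0,0,0],[7,5,0,0,0,0,0],[7,5,0,0,0,0,0]],
])

```text
clock: 1.1
eef_pos: [602.3, -498.9, 255.0]
tcp_rot: [-3.14, -0.0, 0.869]
contact_force: [0.3, 0.1, 0.4]
opening: 0.002
```

```bash
python3 - <<'E'
from h import *
a=grab('top','pics/top1.png');b=grab('scene','pics/scene1.png')
cv2.imwrite('pics/c2.png',cv2.resize(a[110:260,95:285],None,fx=4,fy=4,interpolation=2)); cv2.imwrite('pics/c3.png',cv2.resize(b[120:240,150:310],None,fx=5,fy=5,interpolation=2))
E
```

```text
(no output)
```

View pics/c2.png

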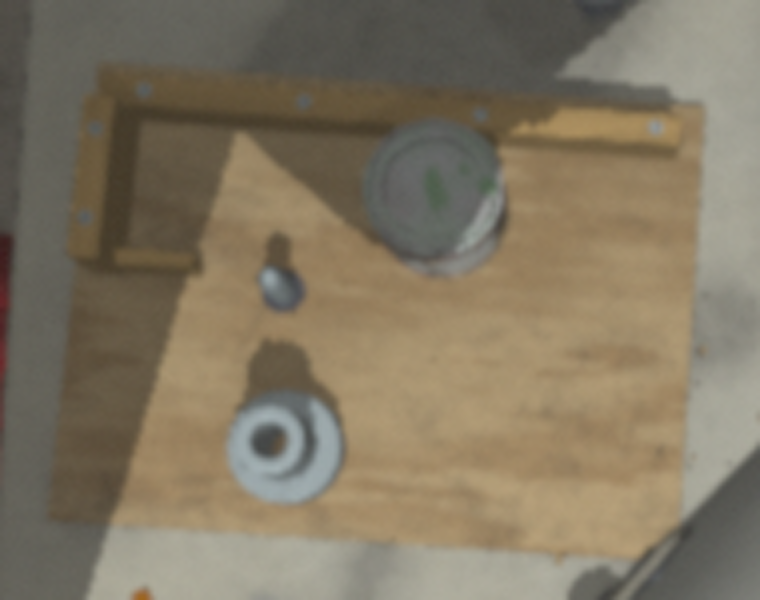

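View pics/c3.png

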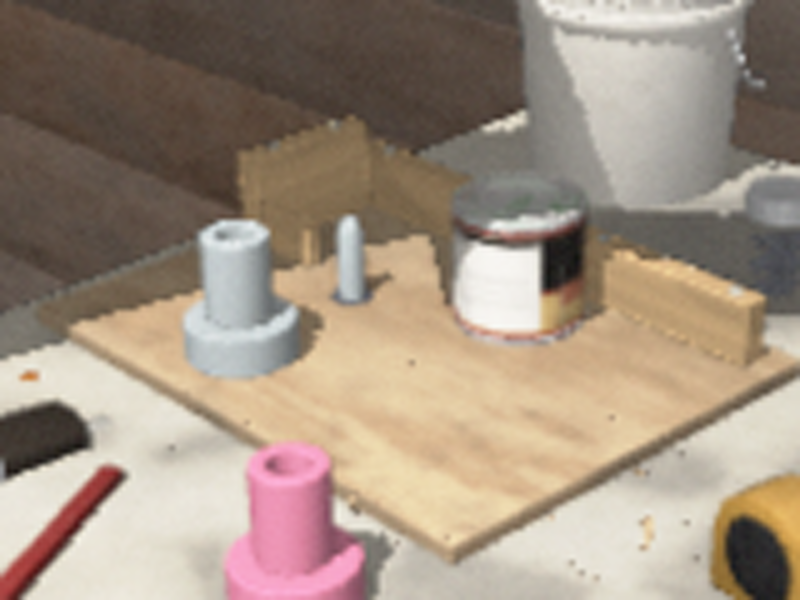

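Top crop: stud tip about (268,273), stud foot about (285,294), collar bore about (270,440), tin top centred at (434,188), board corners at (48,519) and (703,103). Scene crop: stud tip (348,216) and foot (350,298), collar top (235,232), tin top centred at about (521,200), near corner (452,552). I'll triangulate these.

```bash
python3 - <<'E'
from h import *
T=lambda x,y:((x+.5)/4-.5+95,(y+.5)/4-.5+110)
S=lambda x,y:((x+.5)/5-.5+150,(y+.5)/5-.5+120)
for n,a,b in [('studtip',(268,273),(348,216)),('studfoot',(286,294),(350,298)),('collartop',(270,440),(235,233)),('tintop',(434,188),(521,200)),('bl',(48,519),(70,328)),('br',(680,560),(452,552)),('stopcorner',(74,255),(243,155)),('fence end top',(682,118),(765,294))]:
    p,e=two(T(*a),S(*b));print(n,p.round(1),'miss',round(e,1))
print('board corners z12',[onz('top',T(*c),12).round(1)[:2] for c in[(48,519),(680,560),(703,103)]])
print('scene board corners',[onz('scene',S(*c),12).round(1)[:2] for c in[(70,328),(452,552)]])
print('tin z89',onz('top',T(434,188),89).round(1),'collar z86',onz('top',T(270,440),86).round(1),'flange z36',onz('top',T(286,447),36).round(1),'stud z62',onz('top',T(268,273),62).round(1),'foot',onz('top',T(286,294),12).round(1))
# collar measured with mask in top: flange contour
im=cv2.imread('pics/top1.png');hsv=cv2.cvtColor(im,cv2.COLOR_BGR2HSV)
m=cv2.inRange(hsv,(90,20,60),(125,140,255));mm=np.zeros_like(m);mm[200:240,145:185]=m[200:240,145:185]
c=max(cv2.findContours(mm,0,1)[0],key=cv2.contourArea);print('flange fit',cv2.fitEllipse(c),onz('top',cv2.fitEllipse(c)[0],36).round(1))
mm=np.zeros_like(m);mm[172:191,155:175]=m[172:191,155:175]
c=max(cv2.findContours(mm,0,1)[0],key=cv2.contourArea);print('stud',cv2.minAreaRect(c),c.reshape(-1,2).min(0),c.reshape(-1,2).max(0))
E
```

```text
studtip [579.7 -82.8  63.4] miss 1.4
studfoot [576.3 -84.7  11.7] miss 2.0
collartop [486.6 -92.7  86.4] miss 3.2
tintop [ 626.2 -175.5   86.1] miss 4.3
bl [452.2  42.   -5. ] miss 22.6
br [ 426.8 -316.2    8.7] miss 0.9
stopcorner [586.8  20.8  70.8] miss 3.9
fence end top [ 677.3 -312.    53.8] miss 3.8
board corners z12 [array([443.1,  44.3]), array([ 426.5, -315.6]), array([ 696.4, -325.3])]
scene board corners [array([440.5,   3.5]), array([ 423.7, -319.9])]
tin z89 [ 624.  -174.2   89. ] collar z86 [485.4 -91.6  86. ] flange z36 [485.1 -92.   36. ] stud z62 [579.4 -82.1  62. ] foot [575.6 -84.1  12. ]
flange fit ((165.3368682861328, 221.65689086914062), (21.403039932250977, 24.283222198486328), 82.88693237304688) [484.5 -90.3  36. ]
stud ((162.70001220703125, 179.90000915527344), (4.0249223709106445, 3.130495071411133), 63.43495178222656) [161 178] [165 182]
```

The measurements agree with the given sizes. Heights: stud tip 63 (given 62), foot 12 (12), collar top 86 (86), tin top 86 (89). The jig centre is about (570,-140.5) with yaw about -2.3°, which puts the stud at (578,-82.5) against a measured (579,-82.5). The tin is at jig (56.6,-32). I'll push with the shut fingers turned about 12° toward the fence.

```bash
cat >> h.py <<'E'
A=np.radians(-2.3);C0=np.array([570,-140.5])
EX=np.array([np.cos(A),np.sin(A)]);EY=np.array([-np.sin(A),np.cos(A)])
def j2w(x,y): return C0+x*EX+y*EY
def w2j(x,y): d=np.array([x,y])-C0; return np.array([d@EX,d@EY])
E
python3 - <<'E'
from h import *
togo(*j2w(50,-115),130,75.7);togo(*j2w(50,-115),28,75.7)
E
```

```text
t 1.2 eef [ 599.7 -500.3  255.4] yaw [-1.7991e+02  3.0000e-02  4.9650e+01] op 0.001 F [-0.5 -0.4  0.6]
shift cm [ 19.53 -14.51  12.56] rot [-9.000e-02  1.000e-02 -2.605e+01]
t 1.2 eef [ 599.7 -500.3  255.4] yaw [-1.7991e+02  3.0000e-02  4.9650e+01] op 0.001 F [-0.5 -0.4  0.6]
shift cm [ 19.54 -14.5   22.76] rot [-9.000e-02  1.000e-02 -2.605e+01]
```

>>> jog_arm([
  [[5,-3.5,2,0,0,-9,0],[10,-7,5,0,0,-18,0],[15,-10.5,8,0,0,-26,0],[19.5,-14.5,12.5,0,0,-26,0],[19.5,-14.5,12.5,0,0,-26,0]],
])

```text
clock: 1.82
eef_pos: [613.6, -256.0, 129.4]
tcp_rot: [-3.138, -0.001, 1.32]
contact_force: [-0.2, -0.8, 0.1]
opening: 0.002
```

```bash
python3 - <<'E'
from h import *
togo(*j2w(50,-115),28,75.7)
a=grab('top','pics/top2.png')
cv2.imwrite('pics/c4.png',cv2.resize(a[90:280,90:340],None,fx=3,fy=3,interpolation=2))
E
```

```text
t 1.82 eef [ 613.6 -256.   129.4] yaw [-1.7979e+02 -3.0000e-02  7.5640e+01] op 0.002 F [-0.2 -0.8  0.1]
shift cm [-0.1   0.25 10.14] rot [-0.21 -0.03 -0.06]
```

View pics/c4.png

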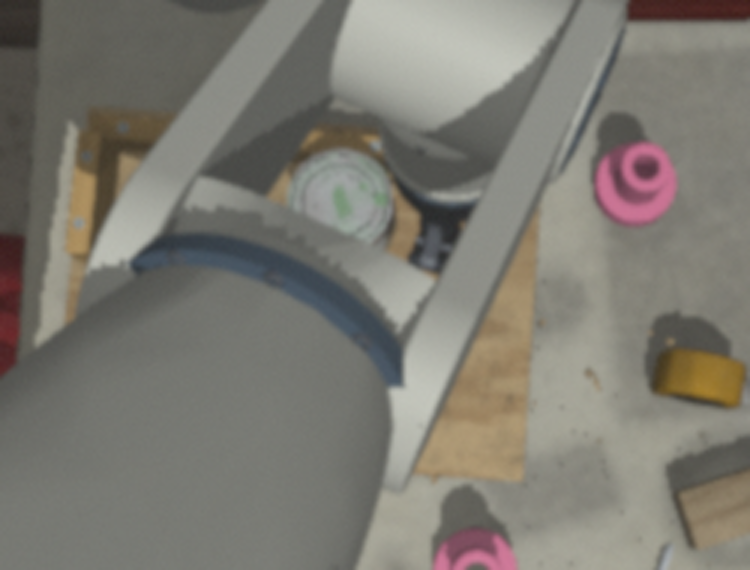

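The crop shows the tin at about (342,197), with the gripper to its right at about (430,240). The arm hides the rest. I'll descend and push.

>>> jog_arm([
  [[0,0.2,4,0,0,0,0],[0,0.2,8,0,0,0,0],[0,0.2,10.1,0,0,0,0],[0,0.2,10.1,0,0,0,0]],
])

```text
clock: 2.38
eef_pos: [617.1, -259.4, 29.5]
tcp_rot: [-3.14, -0.0, 1.319]
contact_force: [-0.2, -0.7, 0.0]
opening: -0.0
```

```bash
python3 - <<'E'
from h import *
b=grab('scene','pics/scene2.png')
cv2.imwrite('pics/c5.png',cv2.resize(b[100:240,150:350],None,fx=4,fy=4,interpolation=2))
togo(*j2w(50,-75),28,75.7);togo(*j2w(50,58),28,75.7)
E
```

```text
t 2.42 eef [ 618.1 -259.5   30.8] yaw [1.7999e+02 1.0000e-02 7.5570e+01] op -0.005 F [-0.4  0.4  0.7]
shift cm [ 4.05 -1.16  0.28] rot [ 0.01  0.01 -0.13]
t 2.42 eef [ 618.1 -259.5   30.8] yaw [1.7999e+02 1.0000e-02 7.5570e+01] op -0.005 F [-0.4  0.4  0.7]
shift cm [17.05 -3.95  0.28] rot [ 0.01  0.01 -0.13]
```

View pics/c5.png

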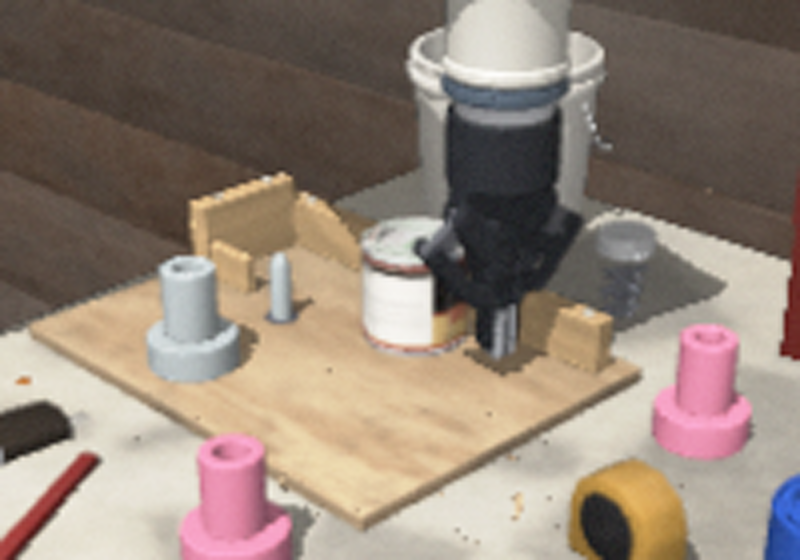

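>>> jog_arm([
  [[1.5,-0.7,0.2,0,0,0,0],[2.5,-0.9,0.2,0,0,0,0],[3.2,-1.0,0.2,0,0,0,0],[3.9,-1.15,0.2,0,0,0,0],[4.5,-1.25,0.2,0,0,0,0]],
])

```text
clock: 3.05
eef_pos: [617.2, -211.6, 28.5]
tcp_rot: [3.141, 0.0, 1.32]
contact_force: [-1.3, -2.9, 0.9]
opening: -0.003
```

```bash
python3 - <<'E'
from h import *
b=grab('scene','pics/scene3.png')
cv2.imwrite('pics/c6.png',cv2.resize(b[100:240,150:350],None,fx=4,fy=4,interpolation=2))
togo(*j2w(50,58),28,75.7);print(w2j(*r.sense()['eef_pos'][:2]))
E
```

```text
t 3.1 eef [ 617.2 -210.9   28.4] yaw [ 1.800e+02 -1.000e-02  7.563e+01] op -0.0 F [-0.7  0.3 -0.4]
shift cm [12.37 -2.64  0.04] rot [ 0.   -0.01 -0.07]
[ 49.96721488 -68.46003992]
```

View pics/c6.png

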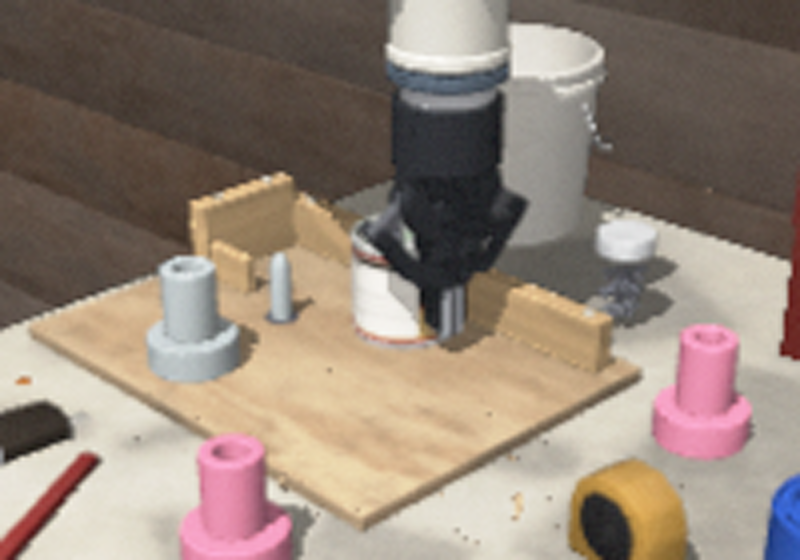

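The tin has moved about 10 mm, upright and next to the fence. I'll keep pushing.

>>> jog_arm([
  [[0.8,-0.15,0,0,0,0,0],[1.8,-0.35,0,0,0,0,0],[2.8,-0.6,0,0,0,0,0],[3.8,-0.8,0,0,0,0,0],[4.8,-1.0,0,0,0,0,0]],
])

```text
clock: 3.72
eef_pos: [619.1, -162.1, 28.2]
tcp_rot: [-3.141, 0.0, 1.32]
contact_force: [-2.9, -2.3, 0.1]
opening: 0.003
```

```bash
python3 - <<'E'
from h import *
togo(*j2w(50,58),28,75.7);print(w2j(*r.sense()['eef_pos'][:2]))
b=grab('scene','pics/scene4.png')
cv2.imwrite('pics/c7.png',cv2.resize(b[100:240,150:350],None,fx=4,fy=4,interpolation=2))
E
```

```text
t 3.73 eef [ 619.1 -162.1   28.2] yaw [-179.97    0.     75.62] op 0.003 F [-2.9 -2.3  0.1]
shift cm [ 7.59 -1.62  0.02] rot [-0.03  0.   -0.08]
[ 49.91851525 -19.59665749]
```

View pics/c7.png

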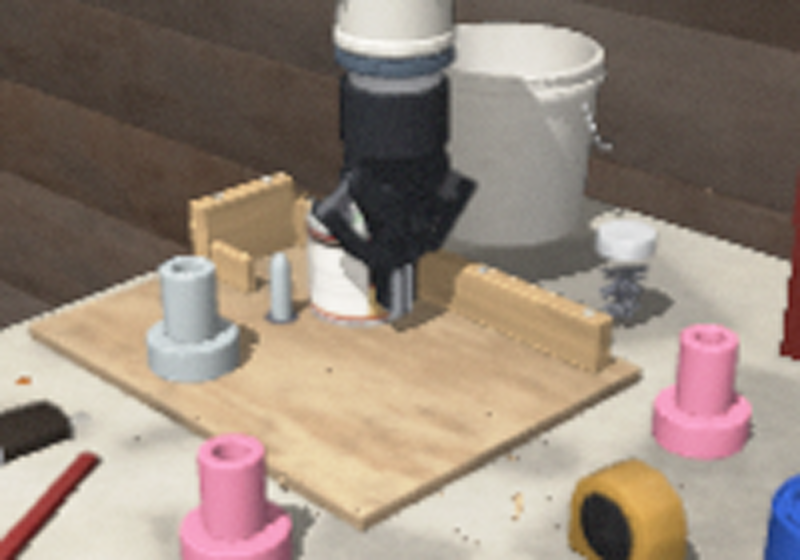

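>>> jog_arm([
  [[0.9,-0.2,0,0,0,0,0],[1.9,-0.4,0,0,0,0,0],[2.9,-0.6,0,0,0,0,0],[3.9,-0.8,0,0,0,0,0],[4.9,-1.0,0,0,0,0,0]],
])

```text
clock: 4.4
eef_pos: [621.7, -112.2, 28.3]
tcp_rot: [-3.141, -0.0, 1.32]
contact_force: [-1.9, -2.9, 0.2]
opening: -0.0
```

```bash
python3 - <<'E'
from h import *
togo(*j2w(50,63),28,75.7);print(w2j(*r.sense()['eef_pos'][:2]))
E
```

```text
t 4.4 eef [ 621.7 -112.2   28.3] yaw [-179.99   -0.     75.62] op -0.0 F [-1.9 -2.9  0.2]
shift cm [ 3.18 -0.74  0.03] rot [-0.01 -0.   -0.08]
[50.53030029 30.33171496]
```

>>> jog_arm([
  [[0.6,-0.1,0,0,0,0,0],[1.2,-0.25,0,0,0,0,0],[1.7,-0.35,0,0,0,0,0],[2.1,-0.45,0,0,0,0,0]],
])

```text
clock: 4.9
eef_pos: [622.6, -91.2, 28.3]
tcp_rot: [-3.142, 0.0, 1.32]
contact_force: [-1.8, -3.0, 0.5]
opening: 0.002
```

```bash
python3 - <<'E'
from h import *
togo(*j2w(50,63),28,75.7);print(w2j(*r.sense()['eef_pos'][:2]))
b=grab('scene','pics/scene5.png')
cv2.imwrite('pics/c8.png',cv2.resize(b[100:240,150:350],None,fx=4,fy=4,interpolation=2))
E
```

```text
t 4.9 eef [622.6 -91.2  28.3] yaw [-180.      0.     75.61] op 0.002 F [-1.8 -3.   0.5]
shift cm [ 1.13 -0.3   0.03] rot [-0.    0.   -0.09]
[50.5695832  51.32153414]
```

View pics/c8.png

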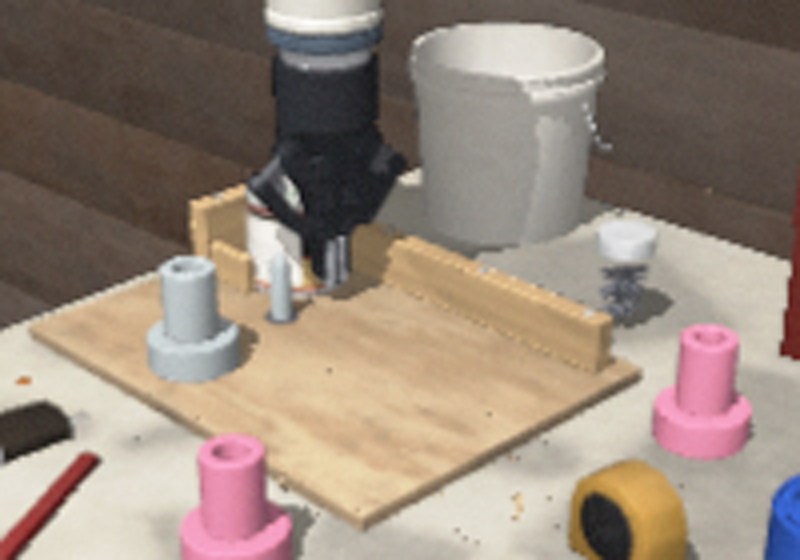

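>>> jog_arm([
  [[0.3,-0.05,0,0,0,0,0],[0.5,-0.1,0,0,0,0,0],[0.7,-0.15,0,0,0,0,0],[0.8,-0.2,0,0,0,0,0]],
])

```text
clock: 5.45
eef_pos: [622.9, -83.5, 28.3]
tcp_rot: [3.141, 0.0, 1.32]
contact_force: [-0.4, -9.1, -0.7]
opening: -0.004
```

>>> jog_arm([
  [[0.1,-0.02,0,0,0,0,0],[0.2,-0.04,0,0,0,0,0],[0.2,-0.04,0,0,0,0,0]],
])

```text
clock: 5.82
eef_pos: [623.0, -83.4, 28.5]
tcp_rot: [3.14, 0.002, 1.32]
contact_force: [-2.3, -15.2, 1.1]
opening: 0.0
```

>>> jog_arm([
  [[0.1,-0.02,0,0,0,0,0],[0.2,-0.04,0,0,0,0,0],[0.2,-0.04,0,0,0,0,0]],
])

```text
clock: 6.2
eef_pos: [623.0, -83.2, 28.6]
tcp_rot: [3.14, 0.004, 1.32]
contact_force: [-3.1, -27.0, 1.8]
opening: 0.004
```

The tin is hard against the stop: 27 N with no more travel. I'll back off, lift and check.

>>> jog_arm([
  [[-0.8,0.2,0,0,0,0,0],[-3,0.6,0,0,0,0,0],[-6,1.2,-2,0,0,0,0],[-9,4,-8,0,0,0,0],[-11,9,-13,0,0,0,0]],
])

```text
clock: 6.82
eef_pos: [670.9, -200.7, 145.5]
tcp_rot: [-3.141, -0.0, 1.319]
contact_force: [1.1, -0.0, -0.7]
opening: -0.0
```

>>> jog_arm([
  [[-5,4,-2,0,0,0,8.5],[-10,8,-4,0,0,0,8.5],[-15,8,-4,0,0,0,8.5],[-20,8,-4,0,0,0,8.5],[-20,8,-4,0,0,0,8.5]],
])

```text
clock: 7.45
eef_pos: [697.2, -417.3, 183.3]
tcp_rot: [3.141, 0.001, 1.316]
contact_force: [0.1, -0.7, -0.6]
opening: 0.994
```

```bash
python3 - <<'E'
from h import *
togo(485.5,-91.8,130,42.7)
a=grab('top','pics/top6.png');b=grab('scene','pics/scene6.png')
cv2.imwrite('pics/c9.png',cv2.resize(a[110:260,95:285],None,fx=4,fy=4,interpolation=2)); cv2.imwrite('pics/c10.png',cv2.resize(b[120:240,150:310],None,fx=5,fy=5,interpolation=2))
E
```

```text
t 7.45 eef [ 697.2 -417.3  183.3] yaw [1.7999e+02 4.0000e-02 7.5380e+01] op 0.994 F [ 0.1 -0.7 -0.6]
shift cm [ 26.16 -28.7    5.31] rot [2.000e-02 3.000e-02 3.268e+01]
```

View pics/c9.png

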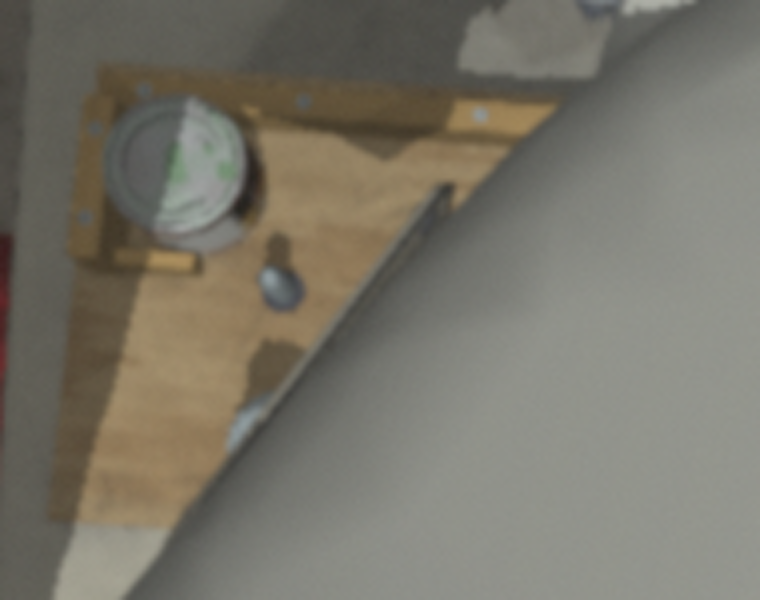

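View pics/c10.png

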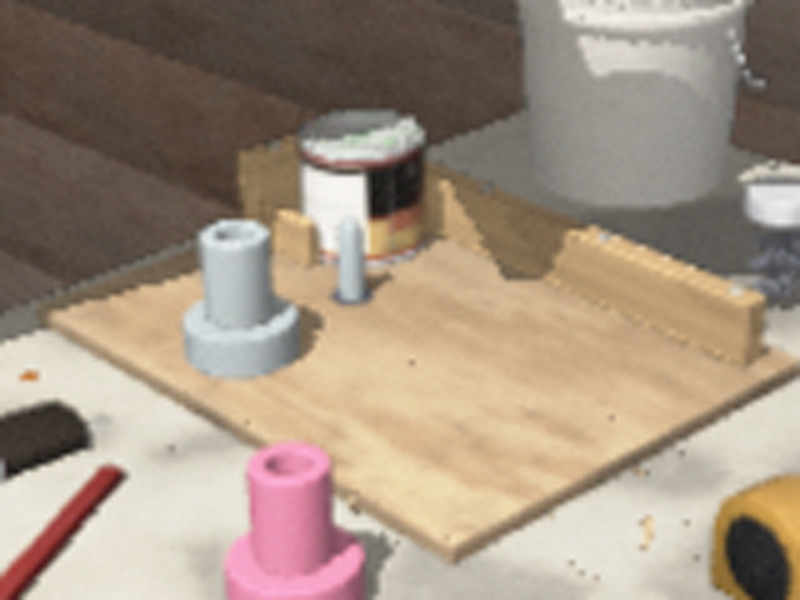

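The tin's top is now at about (175,164) in the top crop, against the stop and fence. The scene crop has its top centre at about (363,138). I'll work out its distance from home.

```bash
python3 - <<'E'
from h import *
T=lambda x,y:((x+.5)/4-.5+95,(y+.5)/4-.5+110)
S=lambda x,y:((x+.5)/5-.5+150,(y+.5)/5-.5+120)
p=onz('top',T(175,164.5),89);print(p,w2j(*p[:2]));p,e=two(T(175,164.5),S(363,138));print(p,e,w2j(*p[:2]))
print('bay',j2w(61.3,111.3))
# stop inner face & fence face top edges, for reference
for n,c,z in [('stop outer-right top edge',(116,100),72),('stop near corner inner',(103,262),72),('fence front top L',(250,118),52),('fence front top R',(430,128),52)]:
    q=onz('top',T(*c),z);print(n,w2j(*q[:2]))
E
```

```text
[633.25857926 -34.17721924  89.        ] [ 58.94069407 108.77580679]
[636.41797612 -34.20528721  82.54100115] 4.589444269687875 [ 62.09867212 108.87455369]
bay [635.71728493 -31.74974271]
stop outer-right top edge [ 96.7658952  148.55997436]
stop near corner inner [  5.81813181 146.67449697]
fence front top L [96.52841778 78.37963307]
fence front top R [ 97.62567544 -23.19036327]
```

In that jig frame the tin is at (59,109). The known fence and stop faces read 2.5 and 2 mm short in the same picture, so corrected it is at about (61.5,111), which is home within about 1 mm. Next is the collar.

>>> jog_arm([
  [[4.2,-4.6,1,0,0,9,8.5],[8.4,-9.2,1,0,0,18,8.5],[12.6,-13.8,1,0,0,26,8.5],[16.8,-18.4,2,0,0,32.7,8.5],[21,-23,3,0,0,32.7,8.5]],
])

```text
clock: 8.18
eef_pos: [528.1, -150.3, 154.2]
tcp_rot: [3.141, -0.001, 0.749]
contact_force: [-0.1, 0.6, 0.9]
opening: 0.994
```

```bash
python3 - <<'E'
from h import *
togo(485.5,-91.8,130,42.7)
E
```

```text
t 8.18 eef [ 528.1 -150.3  154.2] yaw [ 1.7997e+02 -6.0000e-02  4.2910e+01] op 0.994 F [-0.1  0.6  0.9]
shift cm [ 0.86 -7.19  2.42] rot [ 0.03 -0.06  0.21]
```

>>> jog_arm([
  [[0.4,-3.6,1.2,0,0,0,8.5],[0.85,-7.2,2.4,0,0,0,8.5],[0.85,-7.2,2.4,0,0,0,8.5],[0.85,-7.2,2.4,0,0,0,8.5]],
])

```text
clock: 8.68
eef_pos: [487.4, -94.2, 130.6]
tcp_rot: [3.14, -0.001, 0.751]
contact_force: [-0.3, -0.4, -1.0]
opening: 0.992
```

```bash
python3 - <<'E'
from h import *
togo(485.5,-91.8,44,42.7)
b=grab('scene','pics/scene7.png')
cv2.imwrite('pics/c11.png',cv2.resize(b[80:220,130:290],None,fx=5,fy=4.2,interpolation=2))
E
```

```text
t 8.68 eef [487.4 -94.2 130.6] yaw [ 1.7993e+02 -6.0000e-02  4.3010e+01] op 0.992 F [-0.3 -0.4 -1. ]
shift cm [ 0.02 -0.32  8.66] rot [ 0.07 -0.06  0.31]
```

View pics/c11.png

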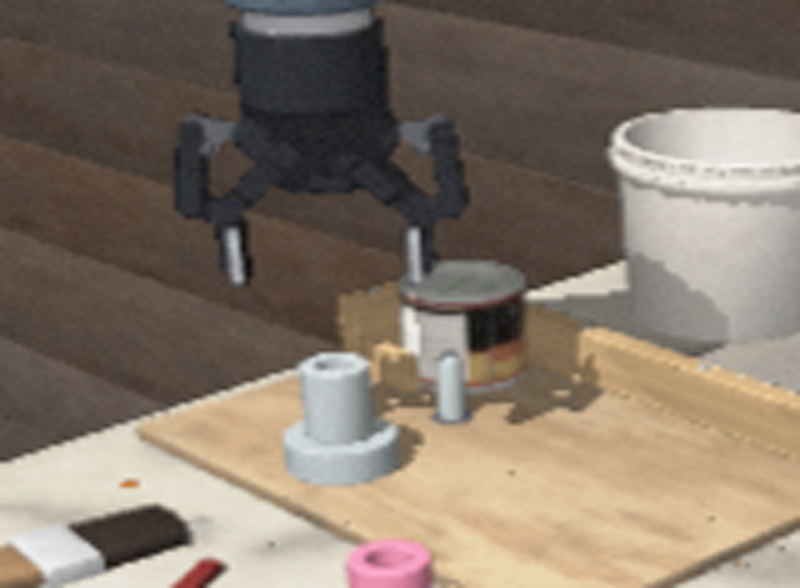

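```bash
python3 - <<'E'
from h import *
p=r.sense()['eef_pos'];print(p)
for z in(131,143): print(proj('scene',[p[0],p[1],z]))
for z in(86,36,12): print(z,proj('scene',[485.5,-91.8,z]))
S=lambda x,y:((x+.5)/5-.5+130,(y+.5)/4.2-.5+80)
print('seen collar top',S(337,362),'finger mid',S(325,265))
E
```

```text
[487.64030295 -94.69476049 130.66742473]
[195.63460171 151.04359418]
[195.32474949 146.83201147]
86 [195.4665296  166.37096192]
36 [196.70036504 182.7553043 ]
12 [197.27358402 190.36719133]
seen collar top (197.0, 165.8095238095238) finger mid (194.6, 142.71428571428572)
```

The two cameras differ by about 3 mm across the jaws, so I'll stay at the middle value. The jaws will centre the collar. Descending.

>>> jog_arm([
  [[0,-0.1,3.5,0,0,0,8.5],[0,-0.1,6.5,0,0,0,8.5],[0,-0.1,8.6,0,0,0,8.5],[0,-0.1,8.6,0,0,0,8.5],[0,-0.1,8.6,0,0,0,8.5]],
])

```text
clock: 9.35
eef_pos: [486.7, -94.3, 44.7]
tcp_rot: [3.141, -0.001, 0.749]
contact_force: [-0.1, -0.2, 1.2]
opening: 0.997
```

```bash
python3 - <<'E'
from h import *
togo(485.5,-91.8,44,42.7)
b=grab('scene','pics/scene8.png');a=grab('top','pics/top8.png')
cv2.imwrite('pics/c12.png',cv2.resize(b[80:220,130:290],None,fx=5,fy=4.2,interpolation=2))
cv2.imwrite('pics/c13.png',cv2.resize(a[110:260,95:285],None,fx=4,fy=4,interpolation=2))
E
```

```text
t 9.35 eef [486.7 -94.3  44.7] yaw [ 1.7995e+02 -4.0000e-02  4.2890e+01] op 0.997 F [-0.1 -0.2  1.2]
shift cm [ 0.09 -0.27  0.07] rot [ 0.05 -0.04  0.19]
```

View pics/c12.png

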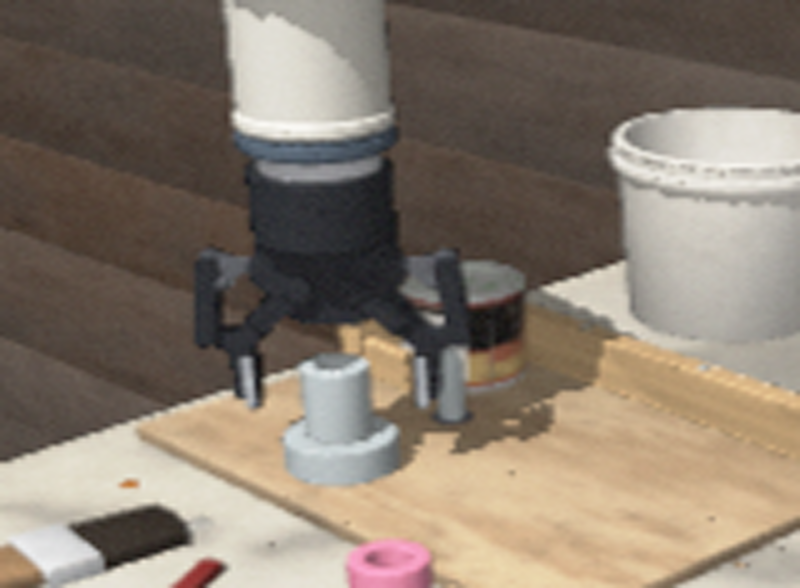

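The fingers' inner faces are at about 262 and 412 and the neck is centred at 336, so the jaws are well centred. Closing.

>>> jog_arm([
  [[0,0,0,0,0,0,5],[0,0,0,0,0,0,3.5],[0,0,0,0,0,0,3],[0,0,0,0,0,0,3],[0,0,0,0,0,0,3]],
], newtons=50)

```text
clock: 10.07
eef_pos: [485.9, -93.9, 44.5]
tcp_rot: [3.141, -0.0, 0.749]
contact_force: [-1.8, 0.4, 6.4]
opening: 0.44
```

>>> jog_arm([
  [[0,0,-2,0,0,0,3],[0,0,-4,0,0,0,3],[0,0,-7,0,0,0,3],[0,0,-7,0,0,0,3]],
])

```text
clock: 10.58
eef_pos: [487.0, -94.0, 115.6]
tcp_rot: [3.139, -0.002, 0.749]
contact_force: [-0.1, -0.9, -2.3]
opening: 0.44
```

```bash
python3 - <<'E'
from h import *
togo(579,-82.5,115,42.7)
b=grab('scene','pics/scene9.png');a=grab('top','pics/top9.png')
cv2.imwrite('pics/c14.png',cv2.resize(b[80:220,130:290],None,fx=5,fy=4.2,interpolation=2))
cv2.imwrite('pics/c15.png',cv2.resize(a[110:260,95:285],None,fx=4,fy=4,interpolation=2))
E
```

```text
t 10.57 eef [487.  -94.  115.6] yaw [ 1.7984e+02 -1.2000e-01  4.2920e+01] op 0.44 F [-0.1 -0.9 -2.3]
shift cm [7.53 5.42 0.09] rot [ 0.16 -0.12  0.22]
```

View pics/c14.png

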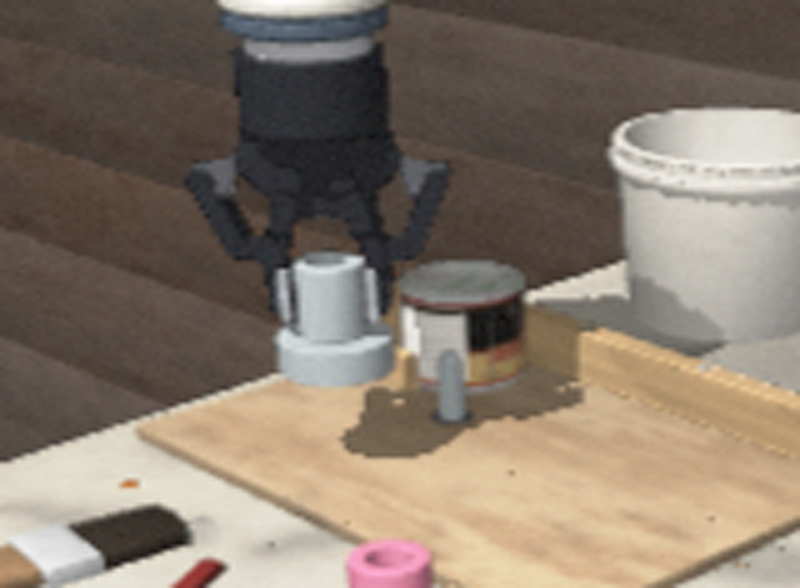

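View pics/c15.png

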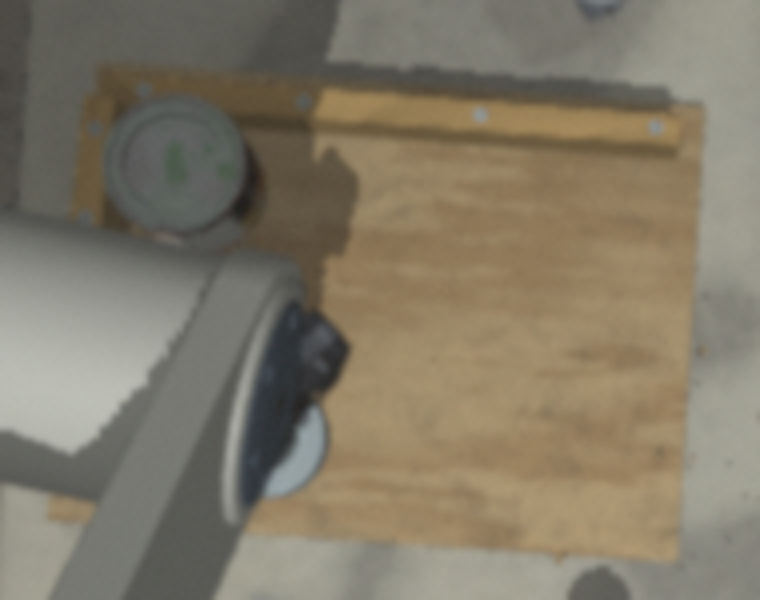

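The collar is held level (opening 0.44, about 38 mm) and the tin is still home. The measured collar-to-stud offset is about 7.5 cm in tool x and 5.65 cm in tool y. I'll move there with a small lift.

>>> jog_arm([
  [[2,1.5,-1.5,0,0,0,3],[4.5,3.4,-1.5,0,0,0,3],[6.5,4.9,-1.5,0,0,0,3],[7.5,5.65,-1.5,0,0,0,3],[7.5,5.65,-1.5,0,0,0,3]],
])

```text
clock: 11.3
eef_pos: [578.7, -84.0, 127.8]
tcp_rot: [-3.14, 0.001, 0.749]
contact_force: [-0.4, 0.3, -2.3]
opening: 0.441
```

>>> jog_arm([
  [[0,0,0,0,0,0,3],[0,0,0,0,0,0,3]],
])

```text
clock: 11.55
eef_pos: [578.2, -84.2, 128.9]
tcp_rot: [-3.141, 0.0, 0.749]
contact_force: [-0.3, 0.4, -2.6]
opening: 0.44
```

```bash
python3 - <<'E'
from h import *
togo(579,-82.5,115,42.7)
b=grab('scene','pics/scene10.png');a=grab('top','pics/top10.png')
cv2.imwrite('pics/c16.png',cv2.resize(b[80:200,160:290],None,fx=6,fy=5,interpolation=2))
cv2.imwrite('pics/c17.png',cv2.resize(a[110:260,95:285],None,fx=4,fy=4,interpolation=2))
E
```

```text
t 11.55 eef [578.2 -84.2 128.9] yaw [-1.7996e+02  3.0000e-02  4.2900e+01] op 0.44 F [-0.3  0.4 -2.6]
shift cm [ 0.18 -0.07  1.39] rot [-0.04  0.03  0.2 ]
```

View pics/c16.png

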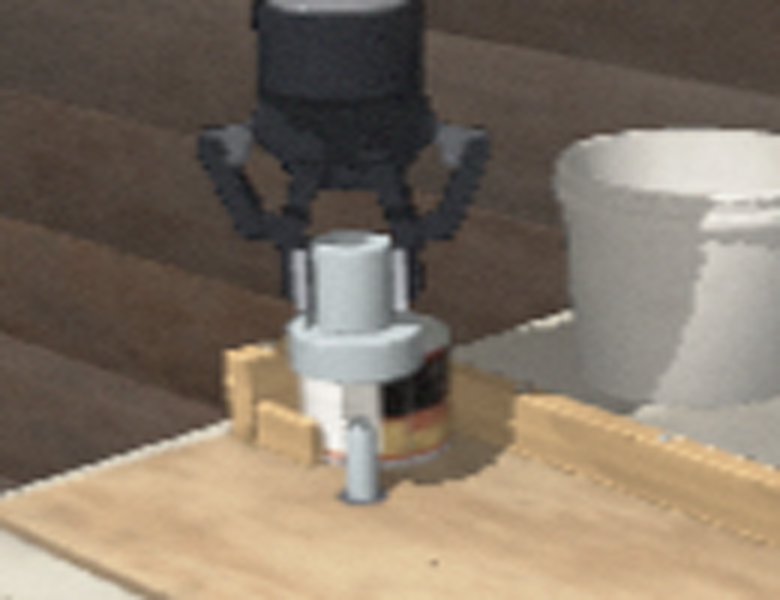

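View pics/c17.png

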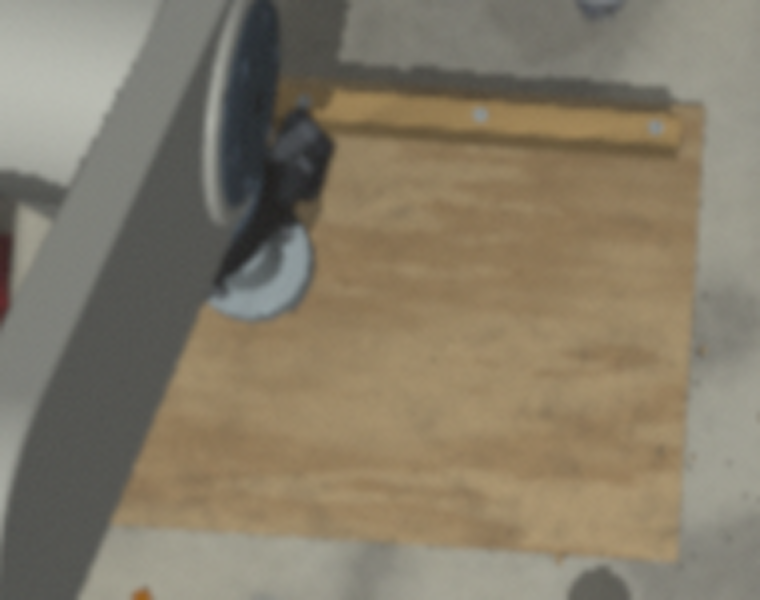

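```bash
python3 - <<'E'
from h import *
T=lambda x,y:((x+.5)/4-.5+95,(y+.5)/4-.5+110)
p=onz('top',T(253.7,261),96.5)[:2];q=onz('top',T(252,258),120)[:2];s=onz('top',T(268,273),62)[:2];f=onz('top',T(286,294),12)[:2]
y=np.radians(42.9);M=np.array([[np.cos(y),np.sin(y)],[np.sin(y),-np.cos(y)]])
print(p,q,s,f,M@(s-p),M@(s-q),M@(f-p))
# refine stud in top1: dark/blue-grey vs wood saturation
im=cv2.imread('pics/top1.png');c=im[170:194,152:178]
cv2.imwrite('pics/c18.png',cv2.resize(c,None,fx=24,fy=24,interpolation=0))
h=cv2.cvtColor(c,cv2.COLOR_BGR2HSV)
print(h[...,1])
for z in (12,54,62):print(z,proj('top',[579.4,-82.1,z]),proj('top',[578.3,-82.5,z]))
E
```

```text
[580.08523725 -80.341547  ] [577.63000997 -83.77947398] [579.44682785 -82.06190921] [575.55203918 -84.09235415] [-1.63874873  0.82566052] [ 2.50007922 -0.02144403] [-5.87401477 -0.33821539]
[[92 94 94 94 95 94 94 94 93 94 91 88 90 90 89 91 92 93 93 93 94 95 98 96
  97 96]
 [90 94 94 92 92 94 95 95 95 94 91 85 87 92 89 93 97 95 95 96 96 97 95 97
  93 95]
 [89 91 92 92 93 94 94 94 92 93 91 88 90 91 88 95 92 96 94 94 93 92 94 94
  94 95]
 [88 90 92 91 95 94 94 95 93 94 92 88 88 90 90 90 93 94 95 93 93 92 96 94
  94 96]
 [90 88 91 92 92 90 92 90 91 93 92 88 88 86 91 91 93 96 94 93 93 95 96 96
  99 97]
 [86 87 89 91 90 93 90 91 91 86 81 83 86 82 92 96 95 93 92 95 93 96 96 95
  98 96]
 [87 88 91 91 92 90 89 89 77 46 30 37 59 72 83 88 93 92 95 94 95 99 97 96
  97 96]
 [91 91 90 92 93 90 90 80 44  8 12 12  9 35 54 69 80 84 94 98 96 96 99 96
  96 95]
 [93 95 94 93 94 92 87 60 10 17 21 20 16  9  7 22 44 66 83 93 96 96 96 95
  95 93]
 [93 92 94 95 95 94 88 47 12 21 22 20 19 15  9  4  7 32 68 87 95 94 92 96
  93 95]
 [90 93 92 94 94 93 86 52  8 20 21 20 20 19 14 13 13  6 45 78 91 92 91 90
  92 9
[... 559 characters left out ...]
 95 94 95 95 95
  96 92]
 [92 91 94 91 93 92 91 89 92 90 87 81 72 71 79 81 88 91 96 95 95 95 95 93
  93 92]
 [92 93 94 95 93 91 92 89 91 93 92 90 89 91 92 93 94 92 93 93 94 96 92 92
  91 90]
 [92 94 94 94 95 91 91 92 94 93 94 92 92 91 92 90 93 92 93 90 92 93 91 91
  91 92]
 [93 93 94 95 94 91 91 94 93 92 93 93 94 94 94 92 90 91 91 90 90 90 92 90
  91 91]
 [93 95 95 94 92 94 93 96 95 94 92 93 93 95 97 94 93 91 92 89 92 89 89 88
  88 91]
 [94 92 95 94 92 93 92 94 95 95 96 96 96 97 96 95 93 93 93 92 92 89 90 88
  88 88]]
12 [165.33779743 181.46972   ] [165.48936941 181.94102287]
54 [162.25780022 178.49223191] [162.41536473 178.98307308]
62 [161.64133966 177.89628852] [161.80009946 178.39103632]
```

View pics/c18.png

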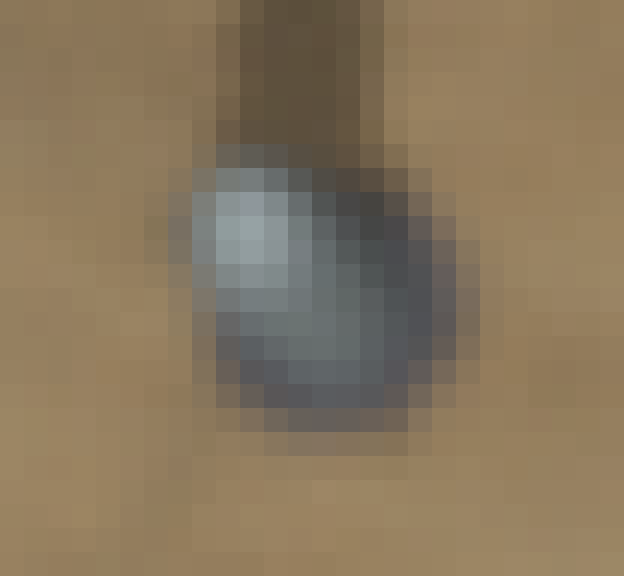

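The stud foot in top1 is at about (165.4,181.7) and its tip at about (161.4,178.6), giving (578.5,-82.4). In the scene crop the flange axis extrapolates to 362 at stud-tip height and the stud is at 361, so they line up within about 1 mm. That is inside the ±6 mm capture, so I'll lower in stages and watch the force.

>>> jog_arm([
  [[-0.05,0,1.5,0,0,0,3],[-0.05,0,2.6,0,0,0,3],[-0.05,0,3.3,0,0,0,3],[-0.05,0,3.8,0,0,0,3],[-0.05,0,4.3,0,0,0,3]],
])

```text
clock: 12.28
eef_pos: [578.9, -84.5, 85.7]
tcp_rot: [3.141, -0.0, 0.749]
contact_force: [0.3, 0.4, -2.1]
opening: 0.436
```

```bash
python3 - <<'E'
from h import *
togo(579,-82.5,44.5,42.9)
b=grab('scene','pics/scene11.png')
cv2.imwrite('pics/c19.png',cv2.resize(b[80:200,160:290],None,fx=6,fy=5,interpolation=2))
E
```

```text
t 12.28 eef [578.9 -84.5  85.7] yaw [179.99  -0.    42.92] op 0.436 F [ 0.3  0.4 -2.1]
shift cm [ 0.15 -0.14  4.12] rot [ 0.01 -0.    0.02]
```

View pics/c19.png

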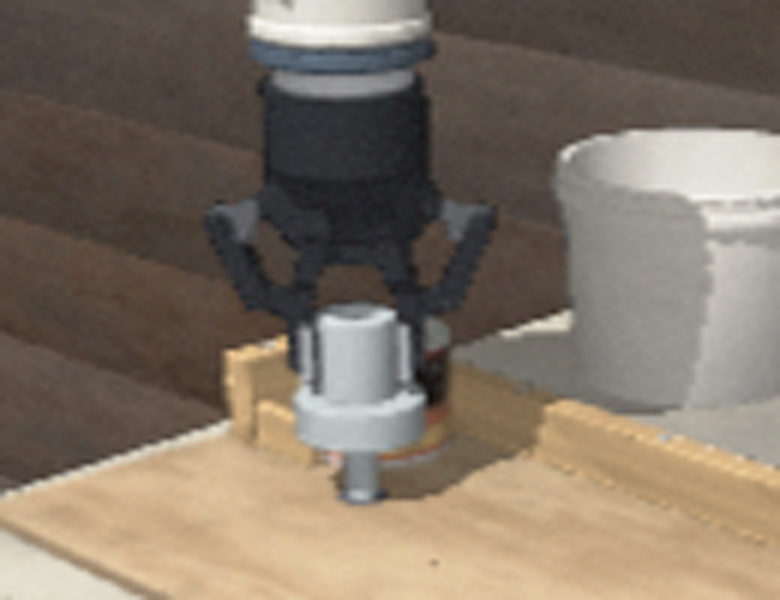

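The stud tip is inside the bore by about 8 mm with no side force. Lowering further.

>>> jog_arm([
  [[0,0,0.5,0,0,0,3],[0,0,1.0,0,0,0,3],[0,0,1.5,0,0,0,3],[0,0,2.0,0,0,0,3]],
])

```text
clock: 12.82
eef_pos: [578.7, -84.5, 65.7]
tcp_rot: [3.142, -0.0, 0.749]
contact_force: [-0.0, -0.5, -2.9]
opening: 0.438
```

>>> jog_arm([
  [[0,0,0.5,0,0,0,3],[0,0,1.0,0,0,0,3],[0,0,1.4,0,0,0,3],[0,0,1.7,0,0,0,3]],
])

```text
clock: 13.32
eef_pos: [578.7, -84.5, 48.7]
tcp_rot: [-3.141, 0.0, 0.749]
contact_force: [-0.2, -0.6, -2.3]
opening: 0.436
```

>>> jog_arm([
  [[0,0,0.2,0,0,0,3],[0,0,0.4,0,0,0,3],[0,0,0.4,0,0,0,3]],
])

```text
clock: 13.7
eef_pos: [578.7, -84.5, 44.9]
tcp_rot: [-3.141, 0.0, 0.749]
contact_force: [-0.2, -0.3, -1.3]
opening: 0.441
```

>>> jog_arm([
  [[0,0,0.1,0,0,0,3],[0,0,0.1,0,0,0,3]],
])

```text
clock: 13.95
eef_pos: [578.8, -84.5, 44.6]
tcp_rot: [3.141, -0.0, 0.749]
contact_force: [-1.8, -0.3, 4.6]
opening: 0.442
```

>>> jog_arm([
  [[0,0,0.0,0,0,0,4.4],[0,0,0.0,0,0,0,5.2],[0,0,0,0,0,0,5.2],[0,0,0,0,0,0,5.2]],
])

```text
clock: 14.45
eef_pos: [578.8, -84.5, 44.0]
tcp_rot: [3.142, -0.0, 0.749]
contact_force: [0.0, -0.4, 1.1]
opening: 0.612
```

>>> jog_arm([
  [[0,0,-1.5,0,0,0,5.2],[0,0,-4,0,0,0,5.2],[0,0,-8,0,0,0,5.2],[0,0,-13,0,0,0,5.2]],
])

```text
clock: 14.95
eef_pos: [578.2, -84.4, 175.6]
tcp_rot: [-3.141, 0.001, 0.749]
contact_force: [1.2, 0.1, -0.1]
opening: 0.608
```

>>> jog_arm([
  [[0,5,-2,0,0,0,5.2],[-2,11,-2,0,0,0,5.2],[-4,17,-2,0,0,0,5.2],[-6,23,-2,0,0,0,5.2],[-8,29,-2,0,0,0,5.2]],
])

```text
clock: 15.58
eef_pos: [717.1, -350.6, 195.5]
tcp_rot: [3.141, -0.001, 0.749]
contact_force: [1.0, 1.3, 0.3]
opening: 0.608
```

>>> jog_arm([
  [[-3,5,0,0,0,0,5.2],[-6,10,0,0,0,0,5.2],[-10,14,0,0,0,0,5.2],[-10,14,0,0,0,0,5.2]],
])

```text
clock: 16.08
eef_pos: [736.5, -524.2, 193.9]
tcp_rot: [3.141, 0.001, 0.745]
contact_force: [-0.2, 0.5, -1.5]
opening: 0.614
```

```bash
python3 - <<'E'
from h import *
togo(579,-82.5,44.5,42.9)
b=grab('scene','pics/scene12.png');a=grab('top','pics/top12.png')
cv2.imwrite('pics/c20.png',cv2.resize(b[80:240,150:310],None,fx=4.5,fy=3.7,interpolation=2))
cv2.imwrite('pics/c21.png',cv2.resize(a[110:260,95:285],None,fx=4,fy=4,interpolation=2))
E
```

```text
t 16.07 eef [ 736.5 -524.2  193.9] yaw [1.7996e+02 6.0000e-02 4.2660e+01] op 0.614 F [-0.2  0.5 -1.5]
shift cm [ 18.36 -43.16  14.89] rot [ 0.04  0.06 -0.24]
```

View pics/c20.png

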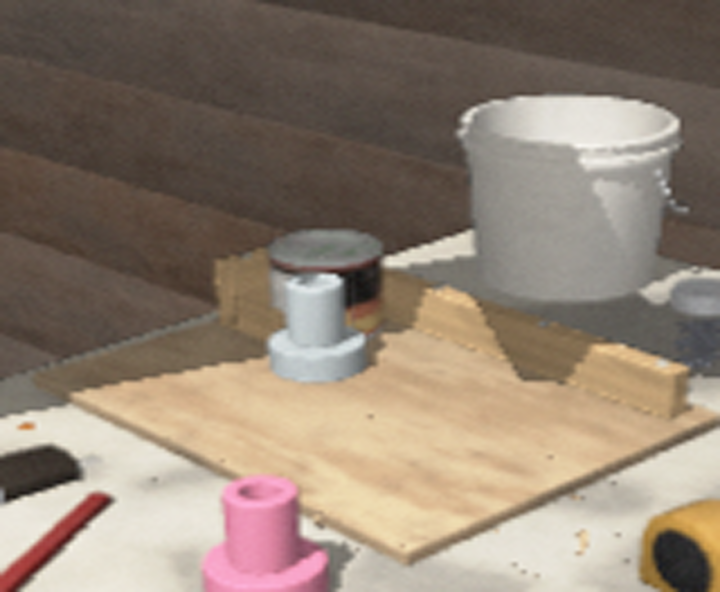

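View pics/c21.png

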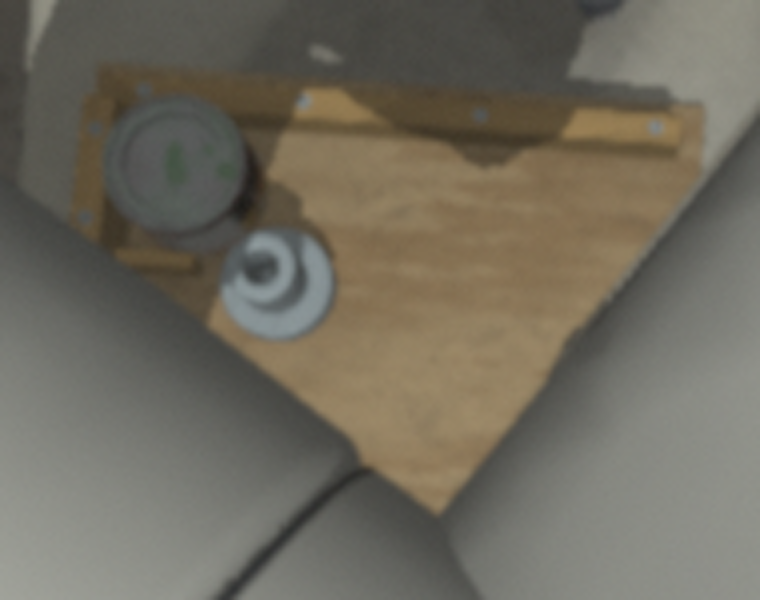

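The collar sits level over the stud, with its bore at about (262,266) in the top crop and its top at about (314,283) in the scene crop. The tin's outline is unchanged. One last height and bystander check before I hand in.

```bash
python3 - <<'E'
from h import *
T=lambda x,y:((x+.5)/4-.5+95,(y+.5)/4-.5+110)
S=lambda x,y:((x+.5)/4.5-.5+150,(y+.5)/3.7-.5+80)
print('collar top',two(T(262,266),S(314,283)), onz('top',T(262,266),86), onz('top',T(278,284),36))
print('expected scene for seated top/raised5',proj('scene',[579.5,-83.5,86]),proj('scene',[579.5,-83.5,91]),'seen',S(314,283))
a=cv2.imread('pics/scene1.png');b=cv2.imread('pics/scene12.png')
v=np.vstack([a[150:290,230:400],b[150:290,230:400]]);cv2.imwrite('pics/c22.png',cv2.resize(v,None,fx=2,fy=2))
E
```

```text
collar top (array([580.36574985, -83.44095138,  84.46463546]), np.float64(2.2950714763891096)) [579.25434653 -82.95306834  86.        ] [577.52895262 -83.34954717  36.        ]
expected scene for seated top/raised5 [218.76447399 155.73630205] [218.69482894 154.13535647] seen (219.38888888888889, 156.1216216216216)
```

View pics/c22.png

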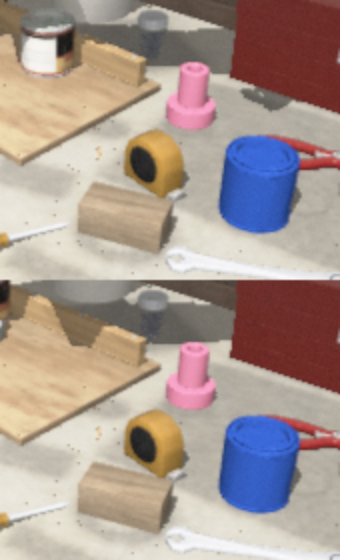

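The jar, block, tape measure and blue tin look the same in the before and after crops. The collar top is at z of about 84.5 (86 expected), so it is seated. Handing in.

```bash
python3 -c "
from rig import r
print(r.sign_off())"
```

```text
the job is handed in; nothing more can be done
None
```

The tin is home against the end stop and fence, and the steel collar is seated over the stud. I handed the job in at about 16 s of the 64 s allowed; the sign-off reports no verdict.

**What I did:** I slid the tin along the fence with the shut fingers, turned about 12° toward the fence, until it stopped at the end stop at 27 N. Then I gripped the grey collar by its neck, lowered it over the stud until it touched the board, let go and moved clear.

**Last checks:**
- **Tin:** it measured at jig (59, 109) against home (61.3, 111.3). The fence and stop faces read 2 to 3 mm short in the same picture, so I take the tin as home within about 1 mm. Its outline did not change after the collar went on.
- **Collar:** its top measured at z 84.5 (86 expected) and its axis was within about 2 mm of the stud by the two views. It looks level.
- **Bystanders:** the jar, block and tape measure look unmoved in the before and after pictures.

**What disagreed:**
- The two cameras differed by 2 to 4 mm in places, and I settled that by comparing positions within the same picture and letting the jaws centre the collar.
- One two-view fix, the board's left corner, missed by 23 mm and was not used.

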